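Hitch the ball-coupler strap grip to the bench pull tester and latch it

ROBOT

A 6-joint arm with a two-finger parallel gripper is mounted at the origin on the work surface. World frame = base frame: x ahead of the robot, y to its left, z up, the work surface at z = 0. Lengths are in m, angles in rad, forces in N, time in s.
With the tool pointing down it reaches from about 0.4 to 0.825 m from the base axis. Payload 7 kg.
Tool frame: the origin (TCP) lies on the centre line of the jaws, within the pads' length; the fingertips stand 22 mm ahead of it and the grasp point (between the pads) lies 3 mm ahead of it; z points along the fingers, y is the line along which they close (so a half turn about z gives the same grasp; the last joint's range is limited). The gripper opens to 88 mm and grips with 3 to 60 N. Pads are 19 mm wide; open, the fingers measure 130 mm over their backs; the gripper's body (78 mm by 193 mm) begins 47 mm behind the grasp point.
Start: joints at [-0.86, 0.359, 0.012, 0, -1.224, -0.288], TCP at [0.277, -0.616, 0.249] pointing down, gripper open.
Joint ranges: [-3.07, 3.07], [-1.43, 2.12], [-1.02, 1.25], [-3.03, 1.67], [-3.05, -0], [-3.03, 3.03]. Speed limits (rad/s): [2.39, 2.39, 3.01, 3.14, 3.14, 3.14].

INTERFACE

Orientations are given as [roll, pitch, yaw] about the fixed x, y, z axes, in that order (R = Rz(yaw) Ry(pitch) Rx(roll)).
In Python, from station import monitor, viewer, order gives the robot as it stands. The module is installed in compiled form; this text tells all that it offers.
- The arm moves only by the tool servo_tool, never from a script. Its argument "targets" is a list of rows, each an object with "angular": the turn, a rotation vector about the tool's x, y, z in degrees, a list of three; "xyz": the shift along the tool's x, y, z in cm, a list of three; "claw": the finger opening in cm, from 0 to 8.76. A call has 1 to 20 rows; each row shifts and turns the commanded pose from where the row before left it, along the tool's axes as they then stand; what a row does not reach is not made up. A row lasts 1/10 s, in which the tool goes at most 50 mm and 8.59 degrees, less where a joint would pass 70% of its speed; a pose out of reach is approached as far as the arm can. A call is refused whole if a number of a shift passes 5 or a number of a turn 8.59, either way. A call with a gripper value outside its range is refused whole. The fingers move at their own pace and stop on an object; "force" is the grip in N (left out, the last holds). Time passes only in rows, so rows that do not move let the fingers close. It gives the time, the measured TCP pose, the force, the opening and the grip force at its end, in the units of the state.
- monitor.get_state(): the state, without advancing time (a new reading comes with each control period).
- viewer.grab_frame(name): name is "scene" or "top" or "wrist"; returns a dict with "color" (384x512x3 uint8, blue, green, red), "fovy" (degrees; the focal length in pixels is half the picture's height over the tangent of half this angle, whatever the lens; pixels are square), "cx", "cy" (the principal point, pixels), "R" (3x3) and "t" (3): a world point X has camera coordinates R X + t. Camera axes: x right, y down, z forward; pixel columns grow to the right and rows downward; lengths in m; the calibration is good to about 2 mm. A picture is of the moment at which its call begins. There is no depth.
- order.job_done(): hands the job in; it is judged then, once.
The state is a dict: "t": time; "q": joint angles; "qd": joint speeds; "joint_efforts": joint torques, N m; "eef_pos": TCP position; "ee_rot": TCP orientation; "force": force on the tool from outside, world axes, zero at the start; "moment": the same for the moment, N m; "width": finger opening in m; "gripper_force": force on a finger pad.
Only numpy, scipy, OpenCV 4.12 (cv2) and the standard library are available. Lean on these libraries where they do the work, as an engineer would, in place of code of your own. Each camera call takes 0.05 s, during which the arm holds its last target. There are 200 camera calls.

TASK

Hitch the strap grip that has the ball coupler to the bench pull tester: lift it by its bar, lower its socket over the tester's ball with its heel foot in the cradle, and push the coupler's head down until the ball goes fully home past the sprung plungers, its top against the socket's ceiling. Only then press the latch lever all the way down, and let go, leaving the grip hitched. The tester's load cell is delicate: feel your way and never push on it, by head, bar or lever, with more than about 40 N; leave everything else on the bench as it lies.

Things in the scene. Friction and masses are not known exactly. Their poses are not given: they have to be found in the camera images.
- coupler_grip (a point): Where to grasp the loose strap grip with the ball coupler: centre of a free stretch (60 mm) of its steel bar, 34 mm wide, 22 mm high, this point 21 mm above the bench. Grip 272 mm long, 0.8 kg, balanced about 30 mm towards the socket from here. x axis of all its points: along the bar from socket to tail; z up. The 60 mm wide strap jaw at the tail begins 40 mm beyond and ends 17 mm above this point.
- socket (a point): Centre of the coupler's socket = the ball's centre when fully home; 148 mm from coupler_grip along -x, 1 mm lower. A dark steel cup, 57 mm outside, bore 43 mm, open below: rim 20 mm below this point, ceiling 20 mm above. Two sprung plungers in its sides, 1 mm below this point, stick 5.5 mm into the bore: its weight alone leaves the head 8 to 15 mm too high; 10 to 20 N on the head pushes past them.
- crown (a point): Middle of the flat top of the coupler's head, straight above the socket's centre by 26 mm: the place to push the head down.
- heel (a point): Middle of the underside of the heel foot under the tail (foot 34 mm wide, 30 mm long along the bar); 210 mm from the socket along +x, level with the socket's rim.
- lever_pivot (a point): Pivot of the latch lever on the coupler, 30 mm from the socket's centre along +x and 16 mm above it; the lever turns about the y axis, rising at its free end, which points to the tail (+x).
- lever_tip (a point): On the top face of the latch lever near its free end, 70 mm from the pivot. The lever is a flat steel strap 22 mm wide, 5 mm thick, its free end 75 mm from the pivot. It starts raised; down, it lies along the top of the bar, its top face 19 mm above the socket's centre.
- latch (a joint): Angle of the latch lever: 0 = fully down and latched (a firm stop), larger = raised; starts between 0.62 and 0.80 rad. It is stiff and stays where it is left: 6 to 12 N on its end closes it. Its jaw hooks under the ball from the tail side, so it closes fully only if the ball is home.
- lever: The latch lever itself: origin at its pivot, x axis along the lever to its free end, z out of its top face.
- ball (a point): Centre of the steel ball, 40 mm across, 94 to 106 mm above the bench, on the slide of the pull tester (long grey bed with two guide rods, fixed to the bench). Its 18 mm neck is a sprung spindle: the ball sinks about 1 mm per 1.5 N of push, comes up hard on its stop after 14 mm, and rises again. x axis: along the bed from ball to cradle, the way the hitched bar must lie; z up.
- cradle (a point): Middle of the cradle's flat floor, on the same slide, 210 mm from the ball along the bed and 20 mm lower than the unloaded ball's centre: here rests the heel foot, between two low cheeks 7 mm high and 50 mm apart.
- tester: The pull tester as a whole: bed 600 mm long, 130 mm wide; origin under its bed, 90 mm straight below the unloaded ball's centre, x axis along the bed to the cradle and on to the fixed strap anchor at its far end. Its load cell feels all that bears on it: the hitched grip's weight and the plungers' pinch on the ball make about 30 N of that.
- eye_grip: Leave alone: the other strap grip, same bar and strap jaw but with a plain flat eye, 52 mm across, in place of the coupler; no lever. Origin under the eye's centre, x axis towards its tail.
- hammer: Leave alone: hammer with wooden handle. Origin at its underside.
- mallet: Leave alone: rawhide mallet lying down. Origin under its head.
- spool: Leave alone: thread spool, 48 mm across, 52 mm high, upright. Origin under it.
- wax_tin: Leave alone: round metal tin, 72 mm across, 45 mm high. Origin under it.
- awl: Leave alone: awl with wooden handle lying down. Origin at the handle's end.

How it is judged:
By the outcome, as a careful person would: the job done as asked, in the order asked, and still so for the second after the job is handed in, with the robot touching nothing.
It also fails if it takes over 64 s, if anything falls off the work surface, if the arm or the gripper's body presses on something with over 40 N, if the wrist force passes 120 N, or if a joint passes its speed limit or range.

## Working session

There is one attempt and no reset: what is moved stays moved. The work goes in short steps, Python scripts to look and compute and a tool call to move; the robot and the scene stay as the last step left them, time stands still between calls to the robot, and variables do not carry over. Pictures are saved under pics/ and viewed, at most 10 in all, crops included, and the job is handed in when it is done.

Besides the shell and the picture viewer there is one more tool, called as name(argument=value, ...) on one line, values as JSON. servo_tool: Moves the arm, as the interface text tells. Its arguments: {"type":"object","properties":{"targets":{"type":"array"},"force":{"type":"number"}},"required":["targets"]}

```bash
mkdir -p pics; cat > h.py <<'E'
import numpy as np,cv2
from station import monitor,viewer,order
def grab(n,save=None):
    f=viewer.grab_frame(n)
    f['K']=f['color'].shape[0]/2/np.tan(np.radians(f['fovy'])/2)
    f['R']=np.array(f['R']);f['t']=np.array(f['t'])
    if save: cv2.imwrite('pics/'+save,f['color'])
    return f
def ray(f,u,v):
    d=f['R'].T@np.array([(u-f['cx'])/f['K'],(v-f['cy'])/f['K'],1]);return -f['R'].T@f['t'],d
def onz(f,u,v,z):
    c,d=ray(f,u,v);return c+d*(z-c[2])/d[2]
def tri(obs):
    A=np.zeros((3,3));b=np.zeros(3)
    for f,u,v in obs:
        c,d=ray(f,u,v);d=d/np.linalg.norm(d);P=np.eye(3)-np.outer(d,d);A+=P;b+=P@c
    p=np.linalg.solve(A,b);return p
def proj(f,X):
    p=f['R']@np.array(X)+f['t'];return f['cx']+f['K']*p[0]/p[2],f['cy']+f['K']*p[1]/p[2]
E
python3 - <<'E'
from h import *
import pickle
F={n:grab(n) for n in('top','scene','wrist')}
pickle.dump(F,open('f0.pkl','wb'))
for n in F: cv2.imwrite(f'pics/{n}0.png',cv2.resize(F[n]['color'],(800,600),interpolation=cv2.INTER_CUBIC)); print(n,F[n]['K'],-F[n]['R'].T@F[n]['t'])
print(monitor.get_state())
E
```

```text
top 352.0293617587433 [3.95008867e-01 7.74881150e-04 1.09653010e+00]
scene 387.51972569912505 [1.29480053 0.42981405 0.8651153 ]
wrist 343.9957552777044 [ 0.215249   -0.64254629  0.38321946]
{'t': 0.15, 'q': array([-8.59931725e-01,  3.59250937e-01,  1.12611505e-02, -2.34744035e-04,
       -1.22411677e+00, -2.88128251e-01]), 'qd': array([-0.00117139, -0.00098267,  0.00288751,  0.00017212, -0.00053779,
        0.00054739]), 'joint_efforts': array([-1.23040674e-03, -5.83275354e+01,  2.93291312e+01,  7.00104743e+00,
        8.85215413e-03, -1.01131939e-04]), 'eef_pos': array([ 0.27676768, -0.61526747,  0.24781944]), 'ee_rot': array([ 3.14027372e+00, -1.60737521e-04, -2.71893610e+00]), 'force': array([-0.46818717,  0.02517311, -0.11154241]), 'moment': array([-0.03999035,  0.07645244, -0.0013272 ]), 'gripper_force': 0.0, 'width': 0.08785468057922512}
```

View pics/top0.png

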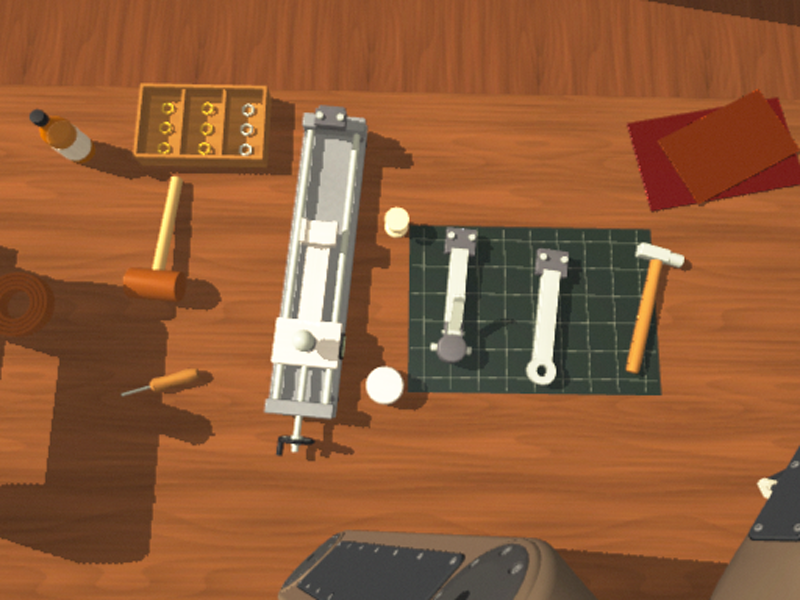

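View pics/scene0.png

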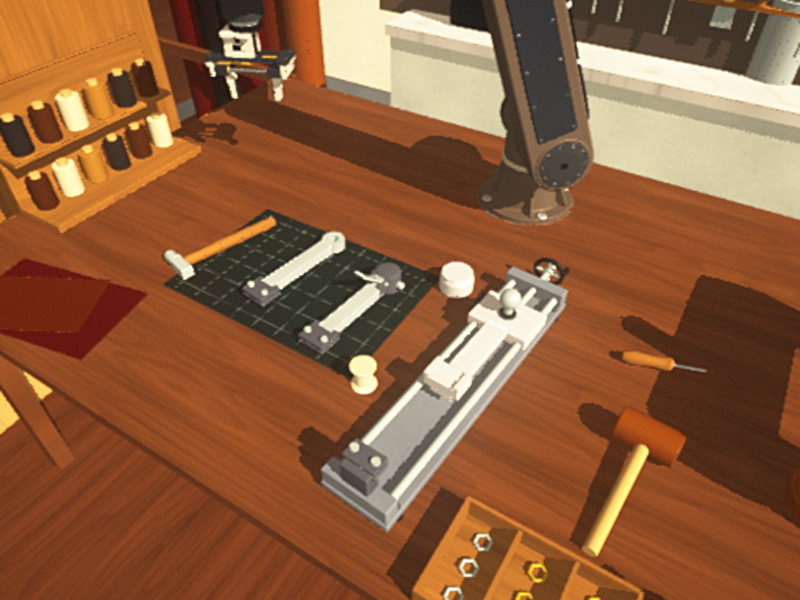

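Top view (800-px scale): coupler head at (452,347), tail at (461,238); ball (304,341), cradle (319,232). Scene view: ball (510,298), head (387,275), cradle (447,376); the lever is raised near (368,276).

```bash
python3 - <<'E'
from h import *
import pickle
F=pickle.load(open('f0.pkl','rb'));T,S=F['top'],F['scene'];s=.64
for n,a,b in [('ball',(304,341),(510,298)),('cradle',(319,232),(449,372)),('head',(452,347),(386,275)),('tailjaw',(461,238),(320,331))]:
    p=tri([(T,a[0]*s,a[1]*s),(S,b[0]*s,b[1]*s)]);print(n,p.round(4),np.hypot(*p[:2]).round(3))
for n,a,z in [('ball',(304,341),.1),('cradle',(319,232),.08),('head',(452,347),.046),('jaw',(461,238),.036),('bar',(457,275),.032)]:
    print(n,onz(T,a[0]*s,a[1]*s,z).round(4))
# crops
c=cv2.resize(T['color'][120:290,150:330],None,fx=4,fy=4,interpolation=cv2.INTER_CUBIC)[:600];
c=T['color'][140:280,160:330];cv2.imwrite('pics/topc.png',cv2.resize(c,None,fx=4.2,fy=4.2,interpolation=cv2.INTER_CUBIC))
E
```

```text
ball [0.4775 0.1613 0.0982] 0.504
cradle [0.6859 0.1449 0.0836] 0.701
head [ 0.4765 -0.1156  0.0296] 0.49
tailjaw [ 0.691  -0.1303  0.0386] 0.703
ball [0.4779 0.1596 0.1   ]
cradle [0.688  0.1434 0.08  ]
head [ 0.4754 -0.1141  0.046 ]
jaw [ 0.6935 -0.1336  0.036 ]
bar [ 0.6188 -0.1258  0.032 ]
```

View pics/topc.png

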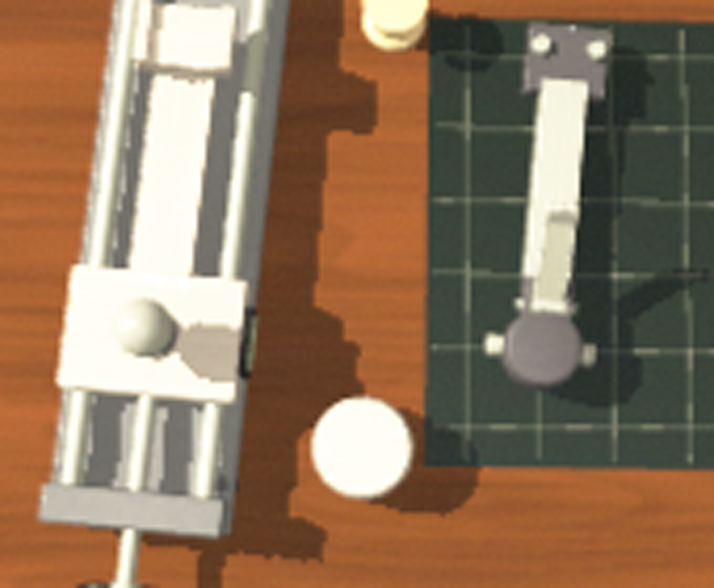

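The crop shows the coupler head circle at (541,347), its bar rising to the tail jaw, and the lever offset from the bar by its height. The ball is at (145,325), with the bed nearly parallel to the bar. Next I look from the wrist camera at two places between the two.

```bash
cat >> h.py <<'E'
from scipy.spatial.transform import Rotation as Ro
def plan(pos,yaw,show=True):
    s=monitor.get_state();A=Ro.from_euler('xyz',s['ee_rot']);B=Ro.from_euler('xyz',[180,0,yaw],degrees=True)
    d=np.array(pos)-s['eef_pos'];r=(A.inv()*B).as_rotvec(degrees=True)
    print('t',s['t'],'pos',s['eef_pos'].round(4),'shift cm in old frame',(A.inv().apply(d)*100).round(2),'in new frame',(B.inv().apply(d)*100).round(2),'turn',r.round(2),'F',s['force'].round(2),'M',s['moment'].round(2),'w',round(s['width'],4))
E
python3 -c "
from h import *
plan([.6,-.06,.28],174.9)"
```

```text
t 0.15 pos [ 0.2768 -0.6153  0.2478] shift cm in old frame [-52.25  37.39  -3.18] in new frame [-27.26  58.18  -3.22] turn [ 0.07 -0.03 29.32] F [-0.47  0.03 -0.11] M [-0.04  0.08 -0.  ] w 0.0879
```

servo_tool(targets=[{"angular":[0,0,0],"xyz":[-3.27,2.34,-0.2],"claw":8.7},{"angular":[0,0,0],"xyz":[-3.27,2.34,-0.2],"claw":8.7},{"angular":[0,0,0],"xyz":[-3.27,2.34,-0.2],"claw":8.7},{"angular":[0,0,0],"xyz":[-3.27,2.34,-0.2],"claw":8.7},{"angular":[0,0,0],"xyz":[-3.27,2.34,-0.2],"claw":8.7},{"angular":[0,0,0],"xyz":[-3.27,2.34,-0.2],"claw":8.7},{"angular":[0,0,0],"xyz":[-3.27,2.34,-0.2],"claw":8.7},{"angular":[0,0,0],"xyz":[-3.27,2.34,-0.2],"claw":8.7},{"angular":[0,0,0],"xyz":[-3.27,2.34,-0.2],"claw":8.7},{"angular":[0,0,0],"xyz":[-3.27,2.34,-0.2],"claw":8.7},{"angular":[0,0,0],"xyz":[-3.27,2.34,-0.2],"claw":8.7},{"angular":[0,0,0],"xyz":[-3.27,2.34,-0.2],"claw":8.7},{"angular":[0,0,0],"xyz":[-3.27,2.34,-0.2],"claw":8.7},{"angular":[0,0,0],"xyz":[-3.27,2.34,-0.2],"claw":8.7},{"angular":[0,0,0],"xyz":[-3.27,2.34,-0.2],"claw":8.7},{"angular":[0,0,0],"xyz":[-3.27,2.34,-0.2],"claw":8.7},{"angular":[0,0,7.33],"xyz":[0,0,0],"claw":8.7},{"angular":[0,0,7.33],"xyz":[0,0,0],"claw":8.7},{"angular":[0,0,7.33],"xyz":[0,0,0],"claw":8.7},{"angular":[0,0,7.33],"xyz":[0,0,0],"claw":8.7}])

```text
t: 2.15
eef_pos: [0.6003, -0.0592, 0.2802]
ee_rot: [-3.141, -0.001, 3.048]
force: [-0.2, -1.3, -0.3]
width: 0.087
gripper_force: 0.0
```

```bash
python3 - <<'E'
from h import *
import pickle
plan([.6,.1,.28],174.9)
f=grab('wrist');pickle.dump(f,open('w1.pkl','wb'));print(-f['R'].T@f['t'],f['R'])
plan([.6,.1,.28],174.9)
cv2.imwrite('pics/w1.png',cv2.resize(f['color'],(800,600),interpolation=cv2.INTER_CUBIC))
E
```

```text
t 2.15 pos [ 0.6003 -0.0592  0.2802] shift cm in old frame [ 1.52 15.85  0.02] in new frame [ 1.45 15.85  0.02] turn [-0.01 -0.04 -0.28] F [-0.22 -1.28 -0.28] M [-0.   -0.01  0.03] w 0.087
[ 0.53318109 -0.05255145  0.41569949] [[ 9.30294708e-02  9.95663125e-01  6.78214238e-04]
 [ 9.63732929e-01 -9.02171631e-02  2.51156735e-01]
 [ 2.50128686e-01 -2.27113607e-02 -9.67946194e-01]]
t 2.2 pos [ 0.6003 -0.0593  0.2802] shift cm in old frame [ 1.64 15.84  0.02] in new frame [ 1.44 15.86  0.02] turn [-0.   -0.04 -0.72] F [-0.24 -0.39  0.69] M [-0.05 -0.02 -0.  ] w 0.0871
```

View pics/w1.png

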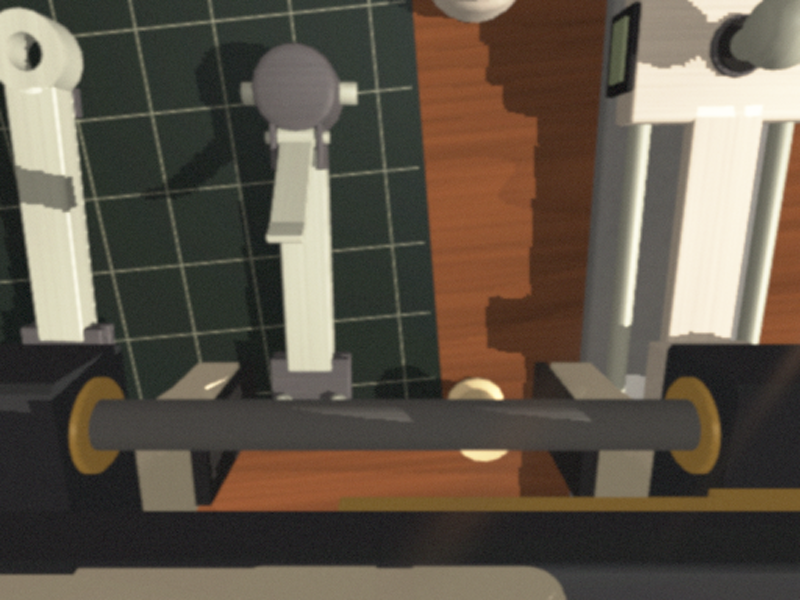

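The wrist view shows the coupler head top at (297,88), bar edges at about x=285..332 at row 300, and the ball at the right border (775,30). Taking the second place.

servo_tool(targets=[{"angular":[0,0,0],"xyz":[-0.4,2.0,0]},{"angular":[0,0,0],"xyz":[-0.4,2.0,0]},{"angular":[0,0,0],"xyz":[-0.4,2.0,0]},{"angular":[0,0,0],"xyz":[-0.4,2.0,0]},{"angular":[0,0,0],"xyz":[-0.4,2.0,0]},{"angular":[0,0,0],"xyz":[-0.4,2.0,0]},{"angular":[0,0,0],"xyz":[0,0,0]}])

```text
invalid input
```

```bash
python3 - <<'E'
from h import *
import pickle
f=grab('wrist');pickle.dump(f,open('w2.pkl','wb'))
plan([.62,-.127,.12],174.9)
cv2.imwrite('pics/w2.png',cv2.resize(f['color'],(800,600),interpolation=cv2.INTER_CUBIC))
E
```

```text
t 2.25 pos [ 0.6003 -0.0594  0.2803] shift cm in old frame [-2.59 -6.56 16.02] in new frame [-2.57 -6.56 16.03] turn [-0.   -0.04 -0.1 ] F [-0.38 -0.16 -0.57] M [-0.04 -0.05 -0.04] w 0.0869
```

View pics/w2.png

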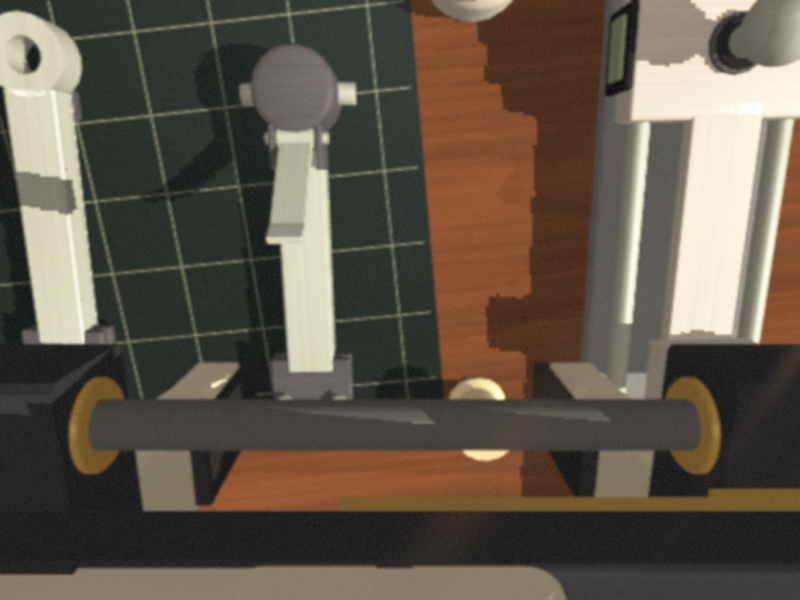

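The call was refused because claw is needed in every row, so the picture is the same view. I also correct the direction: the camera must move towards the base.

servo_tool(targets=[{"angular":[0,0,0],"xyz":[0.9,2.7,0],"claw":8.7},{"angular":[0,0,0],"xyz":[0.9,2.7,0],"claw":8.7},{"angular":[0,0,0],"xyz":[0.9,2.7,0],"claw":8.7},{"angular":[0,0,0],"xyz":[0.9,2.7,0],"claw":8.7},{"angular":[0,0,0],"xyz":[0.9,2.7,0],"claw":8.7},{"angular":[0,0,0],"xyz":[0.9,2.7,0],"claw":8.7},{"angular":[0,0,0],"xyz":[0,0,0],"claw":8.7},{"angular":[0,0,0],"xyz":[0,0,0],"claw":8.7}])

```text
t: 3.05
eef_pos: [0.5608, 0.1072, 0.2805]
ee_rot: [-3.141, -0.0, 3.057]
force: [0.1, -0.1, 0.3]
width: 0.087
gripper_force: 0.0
```

```bash
python3 - <<'E'
from h import *
import pickle
f=grab('wrist');pickle.dump(f,open('w2.pkl','wb'))
plan([.62,-.127,.12],174.9)
cv2.imwrite('pics/w2b.png',cv2.resize(f['color'],(800,600),interpolation=cv2.INTER_CUBIC))
E
```

```text
t 3.1 pos [0.561  0.1066 0.2805] shift cm in old frame [ -7.89 -22.77  16.06] in new frame [ -7.96 -22.75  16.05] turn [-0.01 -0.01  0.16] F [ 0.19 -0.18  0.58] M [-0.03 -0.05 -0.01] w 0.0866
```

View pics/w2b.png

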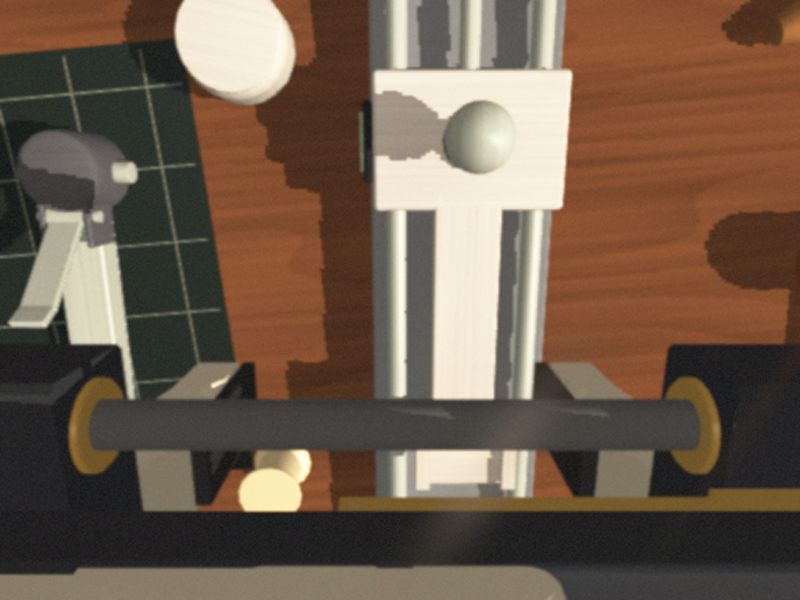

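In the new wrist view the ball is centred at (479,137) with radius ~36, the coupler's head top is at (60,172), and the slide strip's edges run (438,209)-(433,395) and (502,209)-(497,395).

```bash
python3 - <<'E'
from h import *
import pickle
F=pickle.load(open('f0.pkl','rb'));T,S=F['top'],F['scene'];s=.64
W1=pickle.load(open('w1.pkl','rb'));W2=pickle.load(open('w2.pkl','rb'))
# ball refine by bright/grey mask circle: hough
def hough(f,u,v,r0,r1):
    g=cv2.medianBlur(f['color'],3); g=cv2.cvtColor(g,cv2.COLOR_BGR2GRAY);x0,y0=max(0,int(u-40)),max(0,int(v-40))
    c=cv2.HoughCircles(cv2.resize(g[y0:y0+80,x0:x0+80],None,fx=4,fy=4,interpolation=cv2.INTER_CUBIC),cv2.HOUGH_GRADIENT,1,400,param1=100,param2=12,minRadius=r0*4,maxRadius=r1*4)
    return None if c is None else (c[0,0]/4+[x0,y0,0]).round(1)
b2=hough(W2,306,87,20,26);bT=hough(T,194.6,218,6,10);bS=hough(S,326,191,6,9);print('ball',b2,bT,bS)
h1=hough(W1,189,56,23,32);hT=hough(T,289,222,8,12);h2=hough(W2,38,110,22,32);print('head',h1,h2,hT)
B=[tri([(W2,306.5,87.7),(T,194.6,218.2)]),tri([(W2,306.5,87.7),(S,326.4,190.7)]),tri([(W2,306.5,87.7),(W1,508,18)])]
print('ball',[b.round(4) for b in B])
print('crown',tri([(W1,295*s,86*s),(W2,60*s,170*s)]).round(4), tri([(W1,295*s,86*s),(T,160+541/4.2,140+347/4.2)]).round(4))
for z in(.046,): print(onz(W1,295*s,86*s,z).round(4),onz(T,160+541/4.2,140+347/4.2,z).round(4))
# bar edges in W1, z=.032 top
for a,b in [((282,242),(288,370)),((327,242),(333,370))]:
    p,q=[onz(W1,x*s,y*s,.032) for x,y in(a,b)];print('bar',p.round(4),q.round(4),np.degrees(np.arctan2(*(q-p)[1::-1])))
p,q=onz(T,160+541/4.2,140+347/4.2,.046),onz(T,160+568/4.2,140+58/4.2,.036);print('bar yaw top',np.degrees(np.arctan2(*(q-p)[1::-1])))
for z in(.07,):
  for a,b in [((438,209),(433,395)),((502,209),(497,395))]:
    p,q=[onz(W2,x*s,y*s,z) for x,y in(a,b)];print('strip',p.round(4),q.round(4),np.degrees(np.arctan2(*(q-p)[1::-1])))
p=[onz(W2,x*s,y*s,.072) for x,y in((374,71),(571,71),(563,209),(377,209))];print(np.round(p,4));d=(p[2]+p[3]-p[0]-p[1]);print('plate yaw',np.degrees(np.arctan2(d[1],d[0])),np.degrees(np.arctan2(*(p[1]-p[0])[1::-1]))-90)
E
```

```text
ball [308.6  88.1  23.8] [182.1 249.1   7. ] [348.9 173.6   8.9]
head None None [289.1 223.4   9.9]
ball [array([0.4791, 0.1631, 0.0866]), array([0.4794, 0.1629, 0.1004]), array([0.4806, 0.1612, 0.1085])]
crown [ 0.4744 -0.1114  0.0407] [ 0.4741 -0.1126  0.0388]
[ 0.4751 -0.1106  0.046 ] [ 0.4737 -0.1127  0.046 ]
bar [ 0.5749 -0.1365  0.032 ] [ 0.6717 -0.146   0.032 ] -5.6500158075405205
bar [ 0.5779 -0.1045  0.032 ] [ 0.6749 -0.112   0.032 ] -4.44543356754392
bar yaw top -5.718916672465729
strip [0.5197 0.1393 0.07  ] [0.6463 0.1278 0.07  ] -5.188132146743555
strip [0.5231 0.1797 0.07  ] [0.65  0.172 0.07 ] -3.470565713463808
[[0.4359 0.1064 0.072 ]
 [0.4457 0.2228 0.072 ]
 [0.5261 0.2177 0.072 ]
 [0.5163 0.1008 0.072 ]]
plate yaw -3.8194463690055054 -4.800805582588751
```

Consistent estimates: crown at (0.475, −0.112), bar yaw −5.1°, grip point at (0.6224, −0.1246), ball at (0.480, 0.162), bed yaw −4.4°. Moving to hover over the bar.

servo_tool(targets=[{"angular":[0,0,0],"xyz":[-0.82,-2.25,1.0],"claw":8.7},{"angular":[0,0,0],"xyz":[-0.82,-2.25,1.0],"claw":8.7},{"angular":[0,0,0],"xyz":[-0.82,-2.25,1.0],"claw":8.7},{"angular":[0,0,0],"xyz":[-0.82,-2.25,1.0],"claw":8.7},{"angular":[0,0,0],"xyz":[-0.82,-2.25,1.0],"claw":8.7},{"angular":[0,0,0],"xyz":[-0.82,-2.25,1.0],"claw":8.7},{"angular":[0,0,0],"xyz":[-0.82,-2.25,1.0],"claw":8.7},{"angular":[0,0,0],"xyz":[-0.82,-2.25,1.0],"claw":8.7},{"angular":[0,0,0],"xyz":[-0.82,-2.25,1.0],"claw":8.7},{"angular":[0,0,0],"xyz":[-0.82,-2.25,1.0],"claw":8.7},{"angular":[0,0,0],"xyz":[0,0,2.0],"claw":8.7},{"angular":[0,0,0],"xyz":[0,0,2.0],"claw":8.7},{"angular":[0,0,0],"xyz":[0,0,1.0],"claw":8.7},{"angular":[0,0,0],"xyz":[0,0,1.0],"claw":8.7},{"angular":[0,0,0],"xyz":[0,0,0],"claw":8.7},{"angular":[0,0,0],"xyz":[0,0,0],"claw":8.7}])

```text
t: 4.7
eef_pos: [0.6231, -0.1247, 0.1211]
ee_rot: [-3.141, 0.001, 3.053]
force: [0.9, -0.5, 0.7]
width: 0.087
gripper_force: 0.0
```

```bash
python3 - <<'E'
from h import *
import pickle
plan([.6224,-.1246,.028],174.9)
f=grab('wrist');pickle.dump(f,open('w3.pkl','wb'))
cv2.imwrite('pics/w3.png',cv2.resize(f['color'],(800,600),interpolation=cv2.INTER_CUBIC))
print([ (np.array(proj(f,p))/.64).round() for p in((.475,-.1115,.046),(.6224,-.1246,.032))])
E
```

```text
t 4.7 pos [ 0.6231 -0.1247  0.1211] shift cm in old frame [0.08 0.01 9.31] in new frame [0.07 0.01 9.31] turn [-0.01  0.03  0.04] F [ 0.94 -0.48  0.67] M [-0.02 -0.04  0.05] w 0.087
[array([393., -76.]), array([393., 329.])]
```

View pics/w3.png

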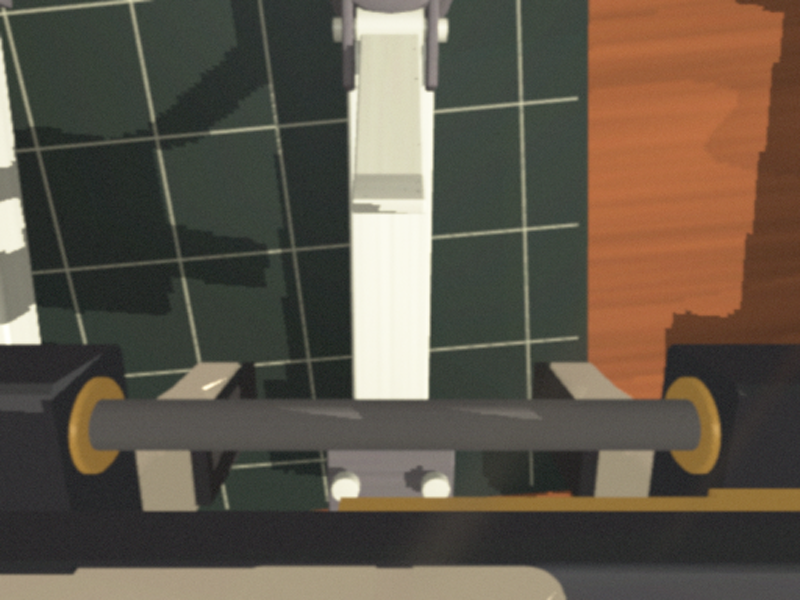

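The bar is centred under the jaws (edges x≈353/432, mid 393) and parallel to the tool, with the lever pivot pin at row 28. Descend, close, and lift a little.

servo_tool(targets=[{"angular":[0,0,0],"xyz":[0,0,1.5],"claw":8.7},{"angular":[0,0,0],"xyz":[0,0,1.5],"claw":8.7},{"angular":[0,0,0],"xyz":[0,0,1.5],"claw":8.7},{"angular":[0,0,0],"xyz":[0,0,1.5],"claw":8.7},{"angular":[0,0,0],"xyz":[0,0,1.3],"claw":8.7},{"angular":[0,0,0],"xyz":[0,0,1.0],"claw":8.7},{"angular":[0,0,0],"xyz":[0,0,0.6],"claw":8.7},{"angular":[0,0,0],"xyz":[0,0,0.4],"claw":8.7},{"angular":[0,0,0],"xyz":[0,0,0],"claw":8.7},{"angular":[0,0,0],"xyz":[0,0,0],"claw":5},{"angular":[0,0,0],"xyz":[0,0,0],"claw":3},{"angular":[0,0,0],"xyz":[0,0,0],"claw":2},{"angular":[0,0,0],"xyz":[0,0,0],"claw":1},{"angular":[0,0,0],"xyz":[0,0,0],"claw":1},{"angular":[0,0,0],"xyz":[0,0,0],"claw":1},{"angular":[0,0,0],"xyz":[0,0,0],"claw":1}], force=55)

```text
t: 6.35
eef_pos: [0.6227, -0.1248, 0.0276]
ee_rot: [-3.141, -0.0, 3.053]
force: [-0.4, -3.8, -0.0]
width: 0.0363
gripper_force: 1.3
```

```bash
python3 - <<'E'
from h import *
import pickle
f=pickle.load(open('w3.pkl','rb'))
p=onz(f,391*.64,28*.64,.036);print('pivot',p, 'grip pt est',p+.118*np.array([.996,-.089,0]))
plan([.6224,-.1246,.028],174.9); s=monitor.get_state();print(s['gripper_force'])
E
```

```text
pivot [ 0.50468384 -0.11492974  0.036     ] grip pt est [ 0.62221184 -0.12543174  0.036     ]
t 6.35 pos [ 0.6227 -0.1248  0.0276] shift cm in old frame [ 0.03  0.02 -0.04] in new frame [ 0.03  0.02 -0.04] turn [-0.01 -0.01  0.01] F [-0.36 -3.82 -0.02] M [-1.05 -0.04  0.02] w 0.0363
1.2621942535042763
```

servo_tool(targets=[{"angular":[0,0,0],"xyz":[0,0,0],"claw":1},{"angular":[0,0,0],"xyz":[0,0,0],"claw":1},{"angular":[0,0,0],"xyz":[0,0,0],"claw":1},{"angular":[0,0,0],"xyz":[0,0,0],"claw":1},{"angular":[0,0,0],"xyz":[0,0,-0.3],"claw":1},{"angular":[0,0,0],"xyz":[0,0,-0.5],"claw":1},{"angular":[0,0,0],"xyz":[0,0,-0.7],"claw":1},{"angular":[0,0,0],"xyz":[0,0,-1.5],"claw":1},{"angular":[0,0,0],"xyz":[0,0,-1.5],"claw":1},{"angular":[0,0,0],"xyz":[0,0,-1.5],"claw":1},{"angular":[0,0,0],"xyz":[0,0,-1.5],"claw":1},{"angular":[0,0,0],"xyz":[0,0,-1.5],"claw":1},{"angular":[0,0,0],"xyz":[0,0,-1.5],"claw":1},{"angular":[0,0,0],"xyz":[0,0,-1.5],"claw":1},{"angular":[0,0,0],"xyz":[0,0,-1.5],"claw":1},{"angular":[0,0,0],"xyz":[0,0,-1.5],"claw":1},{"angular":[0,0,0],"xyz":[0,0,-1.0],"claw":1},{"angular":[0,0,0],"xyz":[0,0,0],"claw":1},{"angular":[0,0,0],"xyz":[0,0,0],"claw":1}], force=55)

```text
t: 8.25
eef_pos: [0.6223, -0.1245, 0.1871]
ee_rot: [3.141, -0.0, 3.052]
force: [-0.4, 0.6, -8.6]
width: 0.0337
gripper_force: 55.0
```

```bash
python3 - <<'E'
from h import *
# target: socket above ball; grip pt 0.148 along bed yaw -4.4
g=np.array([.480,.162])+.148*np.array([np.cos(np.radians(4.4)),-np.sin(np.radians(4.4))]);print(g)
plan([g[0],g[1],.188],175.6);print(monitor.get_state()['gripper_force'])
f=grab('wrist');import pickle;pickle.dump(f,open('w4.pkl','wb'))
print((np.array(proj(f,(.5052+.001,-.1142,monitor.get_state()['eef_pos'][2]+.0084)))/.64))
c=f['color'][0:230,150:360];cv2.imwrite('pics/w4.png',cv2.resize(c,None,fx=2.5,fy=2.5,interpolation=cv2.INTER_CUBIC))
E
```

```text
[0.62756381 0.15064558]
t 8.25 pos [ 0.6223 -0.1245  0.1871] shift cm in old frame [ 1.93 27.45 -0.07] in new frame [ 1.59 27.47 -0.09] turn [ 0.03 -0.02 -0.71] F [-0.39  0.55 -8.59] M [-0.09 -0.21 -0.02] w 0.0337
54.997281432151794
[391.61604162 -74.96931854]
```

servo_tool(targets=[{"angular":[0,0,0],"xyz":[0.14,1.0,0],"claw":1},{"angular":[0,0,0],"xyz":[0.14,1.9,0],"claw":1},{"angular":[0,0,0],"xyz":[0.14,1.9,0],"claw":1},{"angular":[0,0,0],"xyz":[0.14,1.9,0],"claw":1},{"angular":[0,0,0],"xyz":[0.14,1.9,0],"claw":1},{"angular":[0,0,0],"xyz":[0.14,1.9,0],"claw":1},{"angular":[0,0,0],"xyz":[0.14,1.9,0],"claw":1},{"angular":[0,0,0],"xyz":[0.14,1.9,0],"claw":1},{"angular":[0,0,0],"xyz":[0.14,1.9,0],"claw":1},{"angular":[0,0,0],"xyz":[0.14,1.9,0],"claw":1},{"angular":[0,0,0],"xyz":[0.14,1.9,0],"claw":1},{"angular":[0,0,0],"xyz":[0.14,1.9,0],"claw":1},{"angular":[0,0,0],"xyz":[0.14,1.9,0],"claw":1},{"angular":[0,0,0],"xyz":[0.11,1.9,0],"claw":1},{"angular":[0,0,0],"xyz":[0,1.2,0],"claw":1},{"angular":[0,0,0],"xyz":[0,0.55,0],"claw":1},{"angular":[0,0,-0.7],"xyz":[0,0,0],"claw":1},{"angular":[0,0,0],"xyz":[0,0,0],"claw":1},{"angular":[0,0,0],"xyz":[0,0,0],"claw":1},{"angular":[0,0,0],"xyz":[0,0,0],"claw":1}])

```text
t: 10.3
eef_pos: [0.6279, 0.1497, 0.1876]
ee_rot: [-3.142, -0.0, 3.064]
force: [0.5, -0.2, -7.9]
width: 0.0337
gripper_force: 55.0
```

```bash
python3 - <<'E'
from h import *
import pickle
plan([.6276,.1506,.188],175.6)
s=monitor.get_state();z=s['eef_pos'][2]-.0066
S=grab('scene');T=grab('top');W=grab('wrist');pickle.dump((S,T,W),open('f5.pkl','wb'))
e=np.array([np.cos(np.radians(4.4)),-np.sin(np.radians(4.4)),0]);g=np.array([*s['eef_pos'][:2],z])
for n,p in [('ball',(.48,.162,.1)),('crown',g-.148*e+[0,0,.025]),('heel',g+.062*e-[0,0,.021]),('cradle',np.array([.48,.162,.08])+.21*e)]:
    print(n,np.round(p,3),'S',np.round(proj(S,p),1),'T',np.round(proj(T,p),1))
x0,y0=220,90;a=cv2.resize(S['color'][y0:y0+200,x0:x0+200],(600,600),interpolation=cv2.INTER_CUBIC)
b=cv2.resize(T['color'][130:250,160:226],None,fx=3,fy=3,interpolation=cv2.INTER_CUBIC);b=cv2.copyMakeBorder(b,0,600-b.shape[0],0,0,0)
cv2.imwrite('pics/s5.png',np.hstack([a,b]))
E
```

```text
t 10.3 pos [0.6279 0.1497 0.1876] shift cm in old frame [ 0.04  0.08 -0.04] in new frame [ 0.04  0.08 -0.04] turn [-0.   -0.   -0.05] F [ 0.54 -0.19 -7.91] M [-0.03 -0.31  0.02] w 0.0337
ball [0.48  0.162 0.1  ] S [325.8 190.8] T [193.8 217.5]
crown [0.48  0.161 0.206] S [330.2 162.2] T [187.5 213.7]
heel [0.69  0.145 0.16 ] S [287.4 219. ] T [199.9 139.7]
cradle [0.689 0.146 0.08 ] S [286.1 239.9] T [203.3 148. ]
```

View pics/s5.png

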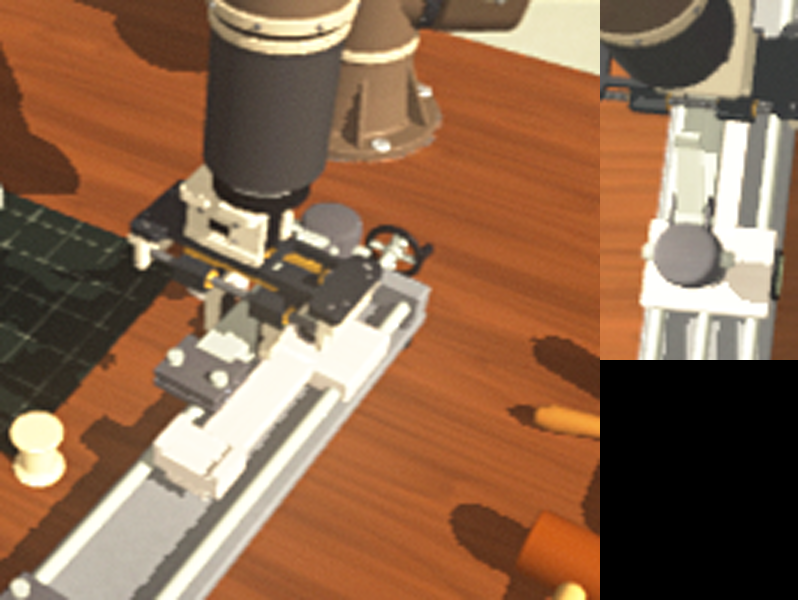

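The grip hangs level above the ball. The head disc centre is at crop (332,222) in scene and (688,255) in top, within ~1 px of the prediction once its visible side wall is allowed for, and the tail jaw is over the cradle. Lowering slowly and feeling for contact.

servo_tool(targets=[{"angular":[0,0,0],"xyz":[0.04,0.08,0],"claw":1},{"angular":[0,0,0],"xyz":[0,0,0.5],"claw":1},{"angular":[0,0,0],"xyz":[0,0,0.8],"claw":1},{"angular":[0,0,0],"xyz":[0,0,0.8],"claw":1},{"angular":[0,0,0],"xyz":[0,0,0.8],"claw":1},{"angular":[0,0,0],"xyz":[0,0,0.5],"claw":1},{"angular":[0,0,0],"xyz":[0,0,0.3],"claw":1},{"angular":[0,0,0],"xyz":[0,0,0],"claw":1},{"angular":[0,0,0],"xyz":[0,0,0],"claw":1}])

```text
t: 11.35
eef_pos: [0.6278, 0.1513, 0.1508]
ee_rot: [3.142, 0.0, 3.065]
force: [0.3, 0.2, -7.9]
width: 0.0335
gripper_force: 55.0
```

servo_tool(targets=[{"angular":[0,0,0],"xyz":[0,0,0.3],"claw":1},{"angular":[0,0,0],"xyz":[0,0,0.3],"claw":1},{"angular":[0,0,0],"xyz":[0,0,0.2],"claw":1},{"angular":[0,0,0],"xyz":[0,0,0],"claw":1}])

```text
t: 11.75
eef_pos: [0.6273, 0.1512, 0.1421]
ee_rot: [-3.141, -0.001, 3.065]
force: [-0.1, -0.5, -7.0]
width: 0.0337
gripper_force: 55.0
```

```bash
python3 -c "
from h import *
plan([.6276,.1506,.13],175.6)"
```

```text
t 11.75 pos [0.6273 0.1512 0.1421] shift cm in old frame [-0.04 -0.05  1.21] in new frame [-0.03 -0.05  1.21] turn [-0.02 -0.04 -0.  ] F [-0.13 -0.54 -7.03] M [-0.05 -0.21  0.01] w 0.0337
```

servo_tool(targets=[{"angular":[0,0,0],"xyz":[0,0,0.2],"claw":1},{"angular":[0,0,0],"xyz":[0,0,0.2],"claw":1},{"angular":[0,0,0],"xyz":[0,0,0.1],"claw":1},{"angular":[0,0,0],"xyz":[0,0,0],"claw":1}])

```text
t: 12.15
eef_pos: [0.6274, 0.1512, 0.1373]
ee_rot: [-3.141, -0.0, 3.065]
force: [0.1, 0.3, -7.5]
width: 0.0336
gripper_force: 55.0
```

servo_tool(targets=[{"angular":[0,0,0],"xyz":[0,0,0.2],"claw":1},{"angular":[0,0,0],"xyz":[0,0,0.2],"claw":1},{"angular":[0,0,0],"xyz":[0,0,0.1],"claw":1},{"angular":[0,0,0],"xyz":[0,0,0],"claw":1}])

```text
t: 12.55
eef_pos: [0.6274, 0.1512, 0.1323]
ee_rot: [-3.141, -0.0, 3.065]
force: [0.1, 0.7, -7.5]
width: 0.0338
gripper_force: 55.0
```

```bash
python3 -c "
from h import *
plan([.6276,.1506,.12],175.6)"
```

```text
t 12.55 pos [0.6274 0.1512 0.1323] shift cm in old frame [-0.02 -0.06  1.23] in new frame [-0.02 -0.06  1.23] turn [-0.01 -0.02  0.  ] F [ 0.09  0.69 -7.47] M [-0.06 -0.23  0.07] w 0.0338
```

servo_tool(targets=[{"angular":[0,0,0],"xyz":[0,0,0.2],"claw":1},{"angular":[0,0,0],"xyz":[0,0,0.2],"claw":1},{"angular":[0,0,0],"xyz":[0,0,0.1],"claw":1},{"angular":[0,0,0],"xyz":[0,0,0],"claw":1}])

```text
t: 12.95
eef_pos: [0.6274, 0.1512, 0.1273]
ee_rot: [-3.141, -0.0, 3.065]
force: [0.2, 0.4, -7.7]
width: 0.0335
gripper_force: 55.0
```

servo_tool(targets=[{"angular":[0,0,0],"xyz":[0,0,0.2],"claw":1},{"angular":[0,0,0],"xyz":[0,0,0.1],"claw":1},{"angular":[0,0,0],"xyz":[0,0,0],"claw":1}])

```text
t: 13.25
eef_pos: [0.6274, 0.1512, 0.1243]
ee_rot: [-3.141, -0.0, 3.065]
force: [0.0, -0.1, -8.3]
width: 0.0338
gripper_force: 55.0
```

servo_tool(targets=[{"angular":[0,0,0],"xyz":[0,0,0.2],"claw":1},{"angular":[0,0,0],"xyz":[0,0,0.1],"claw":1},{"angular":[0,0,0],"xyz":[0,0,0],"claw":1}])

```text
t: 13.55
eef_pos: [0.6275, 0.1512, 0.1214]
ee_rot: [-3.141, -0.0, 3.065]
force: [1.0, -0.2, -7.0]
width: 0.0338
gripper_force: 55.0
```

```bash
python3 -c "
from h import *
plan([.6276,.1506,.12],175.6)"
```

```text
t 13.55 pos [0.6275 0.1512 0.1214] shift cm in old frame [-0.01 -0.06  0.14] in new frame [-0.01 -0.06  0.14] turn [-0.01 -0.01  0.01] F [ 0.98 -0.21 -7.  ] M [-0.15 -0.15  0.05] w 0.0338
```

servo_tool(targets=[{"angular":[0,0,0],"xyz":[0,0,0.1],"claw":1},{"angular":[0,0,0],"xyz":[0,0,0.1],"claw":1},{"angular":[0,0,0],"xyz":[0,0,0.1],"claw":1},{"angular":[0,0,0],"xyz":[0,0,0],"claw":1}])

```text
t: 13.95
eef_pos: [0.6276, 0.1513, 0.1186]
ee_rot: [-3.142, 0.0, 3.065]
force: [-0.4, -0.8, -4.7]
width: 0.0337
gripper_force: 55.0
```

servo_tool(targets=[{"angular":[0,0,0],"xyz":[0,0,0.1],"claw":1},{"angular":[0,0,0],"xyz":[0,0,0.1],"claw":1},{"angular":[0,0,0],"xyz":[0,0,0.1],"claw":1},{"angular":[0,0,0],"xyz":[0,0,0],"claw":1}])

```text
t: 14.35
eef_pos: [0.6277, 0.1513, 0.1157]
ee_rot: [3.142, 0.0, 3.065]
force: [-0.2, -0.9, -1.7]
width: 0.0336
gripper_force: 55.0
```

```bash
python3 -c "
from h import *
plan([.6276,.1506,.1076],175.6)"
```

```text
t 14.35 pos [0.6277 0.1513 0.1157] shift cm in old frame [ 0.   -0.07  0.81] in new frame [ 0.   -0.07  0.81] turn [0.   0.01 0.01] F [-0.24 -0.94 -1.69] M [-0.12  0.5   0.1 ] w 0.0336
```

servo_tool(targets=[{"angular":[0,0,0],"xyz":[0,0,0.1],"claw":1},{"angular":[0,0,0],"xyz":[0,0,0.1],"claw":1},{"angular":[0,0,0],"xyz":[0,0,0.1],"claw":1},{"angular":[0,0,0],"xyz":[0,0,0],"claw":1}], force=15)

```text
t: 14.75
eef_pos: [0.6277, 0.1513, 0.1123]
ee_rot: [3.142, 0.0, 3.065]
force: [1.7, 0.2, -4.8]
width: 0.0341
gripper_force: 15.0
```

servo_tool(targets=[{"angular":[0,0,0],"xyz":[0,0,0.1],"claw":1},{"angular":[0,0,0],"xyz":[0,0,0.1],"claw":1},{"angular":[0,0,0],"xyz":[0,0,0.1],"claw":1},{"angular":[0,0,0],"xyz":[0,0,0],"claw":1}], force=10)

```text
t: 15.15
eef_pos: [0.6276, 0.1513, 0.1106]
ee_rot: [3.141, 0.001, 3.065]
force: [-4.3, -0.5, 4.5]
width: 0.0341
gripper_force: 10.0
```

```bash
python3 -c "
from h import *
plan([.6276,.1506,.1076],175.6)"
```

```text
t 15.15 pos [0.6276 0.1513 0.1106] shift cm in old frame [-0.   -0.07  0.3 ] in new frame [-0.   -0.07  0.3 ] turn [0.01 0.04 0.02] F [-4.3  -0.46  4.49] M [-0.22  1.24 -0.02] w 0.0341
```

Contact at head and heel is felt. Release and look from above while moving towards the crown.

servo_tool(targets=[{"angular":[0,0,0],"xyz":[0,0,0],"claw":3.8},{"angular":[0,0,0],"xyz":[0,0,0],"claw":4.5},{"angular":[0,0,0],"xyz":[0,0,0],"claw":6},{"angular":[0,0,0],"xyz":[0,0,0],"claw":6.5},{"angular":[0,0,0],"xyz":[0,0,0],"claw":6.5},{"angular":[0,0,0],"xyz":[0,0,-0.5],"claw":6.5},{"angular":[0,0,0],"xyz":[0,0,-1],"claw":6.5},{"angular":[0,0,0],"xyz":[0,0,-2],"claw":6.5},{"angular":[0,0,0],"xyz":[0,0,-3],"claw":6.5},{"angular":[0,0,0],"xyz":[0,0,-3],"claw":4},{"angular":[0,0,0],"xyz":[0,0,-2.5],"claw":3},{"angular":[0,0,0],"xyz":[1.5,0,-1],"claw":1},{"angular":[0,0,0],"xyz":[2.5,0,0],"claw":0},{"angular":[0,0,0],"xyz":[2.5,0,0],"claw":0},{"angular":[0,0,0],"xyz":[2,0,0],"claw":0},{"angular":[0,0,0],"xyz":[1.5,0,0],"claw":0},{"angular":[0,0,0],"xyz":[0,0,0],"claw":0},{"angular":[0,0,0],"xyz":[0,0,0],"claw":0}])

```text
t: 16.95
eef_pos: [0.5278, 0.1592, 0.24]
ee_rot: [3.141, 0.001, 3.066]
force: [-0.1, -0.4, 0.3]
width: 0.0009
gripper_force: 0.0
```

```bash
python3 - <<'E'
from h import *
import pickle
plan([.480,.162,.2],175.6)
S=grab('scene');T=grab('top');W=grab('wrist');pickle.dump((S,T,W),open('f6.pkl','wb'))
for n,p in [('crown',(.48,.162,.137)),('heel',(.689,.146,.08)),('cradletop',(.689,.146,.117))]:
    print(n,'S',np.round(proj(S,p),1),'W',np.round(proj(W,p),1))
a=cv2.resize(S['color'][120:280,220:380],(500,500),interpolation=cv2.INTER_CUBIC)
b=cv2.resize(W['color'][:250,150:400],(300,300),interpolation=cv2.INTER_CUBIC);b=cv2.copyMakeBorder(b,0,200,0,0,0)
cv2.imwrite('pics/s6.png',np.hstack([a,b]))
E
```

```text
t 16.95 pos [0.5278 0.1592 0.24  ] shift cm in old frame [ 4.79 -0.08  4.  ] in new frame [ 4.79 -0.08  4.  ] turn [0.03 0.04 0.05] F [-0.1  -0.37  0.28] M [-0.01 -0.08 -0.04] w 0.0009
crown S [327.4 181.3] W [250.3 137.7]
heel S [286.2 239.8] W [250.7 345.8]
cradletop S [287.  230.4] W [250.6 373.4]
```

View pics/s6.png

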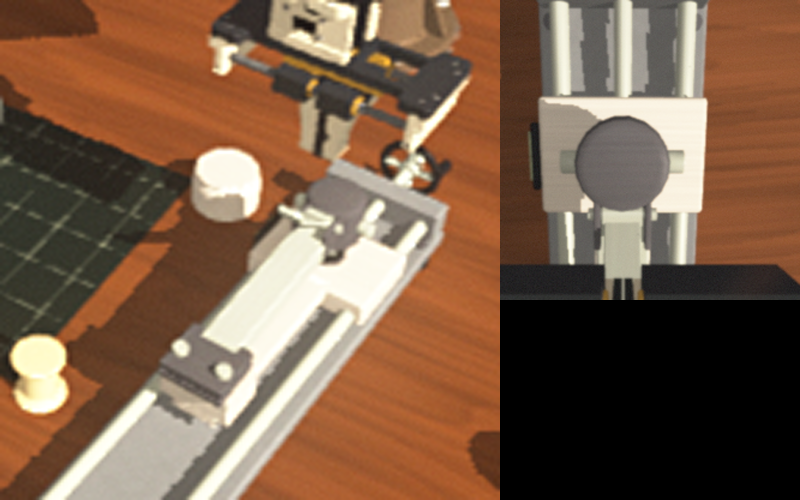

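The grip rests with its head on the ball (crown in the wrist crop at (622,163)), the heel jaw lies over the cradle, and the lever is still raised. Closed fingers now go above the crown and down to feel it.

servo_tool(targets=[{"angular":[0,0,0],"xyz":[1.2,0,0],"claw":0},{"angular":[0,0,0],"xyz":[1.8,0,0],"claw":0},{"angular":[0,0,0],"xyz":[1.2,0,0],"claw":0},{"angular":[0,0,0],"xyz":[0.5,0,0],"claw":0},{"angular":[0,0,0],"xyz":[0,0,1.5],"claw":0},{"angular":[0,0,0],"xyz":[0,0,2],"claw":0},{"angular":[0,0,0],"xyz":[0,0,1.5],"claw":0},{"angular":[0,0,0],"xyz":[0,0,1],"claw":0},{"angular":[0,0,0],"xyz":[0,0,0.5],"claw":0},{"angular":[0,0,0],"xyz":[0,0,0],"claw":0},{"angular":[0,0,0],"xyz":[0,0,0],"claw":0}])

```text
t: 18.2
eef_pos: [0.4814, 0.1627, 0.1751]
ee_rot: [3.141, 0.001, 3.065]
force: [-0.8, -0.5, 0.5]
width: 0.0006
gripper_force: 0.0
```

servo_tool(targets=[{"angular":[0,0,0],"xyz":[0,0,0.2],"claw":0},{"angular":[0,0,0],"xyz":[0,0,0.2],"claw":0},{"angular":[0,0,0],"xyz":[0,0,0.2],"claw":0},{"angular":[0,0,0],"xyz":[0,0,0],"claw":0}])

```text
t: 18.6
eef_pos: [0.4809, 0.1625, 0.1683]
ee_rot: [-3.141, -0.0, 3.065]
force: [0.2, 0.2, 0.6]
width: 0.0006
gripper_force: 0.0
```

servo_tool(targets=[{"angular":[0,0,0],"xyz":[0,0,0.2],"claw":0},{"angular":[0,0,0],"xyz":[0,0,0.2],"claw":0},{"angular":[0,0,0],"xyz":[0,0,0],"claw":0}])

```text
t: 18.9
eef_pos: [0.4808, 0.1625, 0.1642]
ee_rot: [-3.141, -0.0, 3.065]
force: [-0.6, -0.7, 0.6]
width: 0.0005
gripper_force: 0.0
```

servo_tool(targets=[{"angular":[0,0,0],"xyz":[0,0,0.2],"claw":0},{"angular":[0,0,0],"xyz":[0,0,0.2],"claw":0},{"angular":[0,0,0],"xyz":[0,0,0],"claw":0}])

```text
t: 19.2
eef_pos: [0.4808, 0.1624, 0.1602]
ee_rot: [-3.141, -0.0, 3.065]
force: [-1.0, -0.6, -0.5]
width: 0.0005
gripper_force: 0.0
```

servo_tool(targets=[{"angular":[0,0,0],"xyz":[0,0,0.15],"claw":0},{"angular":[0,0,0],"xyz":[0,0,0.15],"claw":0},{"angular":[0,0,0],"xyz":[0,0,0],"claw":0}])

```text
t: 19.5
eef_pos: [0.4809, 0.1625, 0.1575]
ee_rot: [-3.141, -0.0, 3.065]
force: [-0.6, 0.5, 2.3]
width: 0.0003
gripper_force: 1.0
```

servo_tool(targets=[{"angular":[0,0,0],"xyz":[0,0,0.15],"claw":0},{"angular":[0,0,0],"xyz":[0,0,0.15],"claw":0},{"angular":[0,0,0],"xyz":[0,0,0],"claw":0}])

```text
t: 19.8
eef_pos: [0.4808, 0.1625, 0.1546]
ee_rot: [-3.142, -0.0, 3.065]
force: [-3.7, 1.0, 5.6]
width: 0.0006
gripper_force: 2.5
```

servo_tool(targets=[{"angular":[0,0,0],"xyz":[0,0,0.15],"claw":0},{"angular":[0,0,0],"xyz":[0,0,0.15],"claw":0},{"angular":[0,0,0],"xyz":[0,0,0],"claw":0}])

```text
t: 20.1
eef_pos: [0.4808, 0.1625, 0.1517]
ee_rot: [-3.141, -0.0, 3.065]
force: [-5.0, -0.1, 8.0]
width: 0.0003
gripper_force: 3.9
```

servo_tool(targets=[{"angular":[0,0,0],"xyz":[0,0,0.1],"claw":0},{"angular":[0,0,0],"xyz":[0,0,0.1],"claw":0},{"angular":[0,0,0],"xyz":[0,0,0],"claw":0}])

```text
t: 20.4
eef_pos: [0.4808, 0.1626, 0.15]
ee_rot: [3.142, -0.0, 3.065]
force: [-5.8, 0.3, 9.9]
width: 0.0005
gripper_force: 4.5
```

servo_tool(targets=[{"angular":[0,0,0],"xyz":[0,0,0.1],"claw":0},{"angular":[0,0,0],"xyz":[0,0,0.1],"claw":0},{"angular":[0,0,0],"xyz":[0,0,0],"claw":0}])

```text
t: 20.7
eef_pos: [0.4809, 0.1626, 0.1482]
ee_rot: [3.142, 0.0, 3.065]
force: [-5.4, 0.0, 10.9]
width: 0.0006
gripper_force: 5.0
```

servo_tool(targets=[{"angular":[0,0,0],"xyz":[0,0,0.1],"claw":0},{"angular":[0,0,0],"xyz":[0,0,0.1],"claw":0},{"angular":[0,0,0],"xyz":[0,0,0],"claw":0}])

```text
t: 21.0
eef_pos: [0.4812, 0.1627, 0.1463]
ee_rot: [3.141, 0.001, 3.065]
force: [-5.2, 0.5, 9.8]
width: 0.0003
gripper_force: 5.2
```

servo_tool(targets=[{"angular":[0,0,0],"xyz":[0,0,0.1],"claw":0},{"angular":[0,0,0],"xyz":[0,0,0.1],"claw":0},{"angular":[0,0,0],"xyz":[0,0,0],"claw":0}])

```text
t: 21.3
eef_pos: [0.481, 0.1627, 0.1444]
ee_rot: [3.141, 0.0, 3.065]
force: [-7.1, 0.3, 13.3]
width: 0.0009
gripper_force: 6.4
```

servo_tool(targets=[{"angular":[0,0,0],"xyz":[0,0,0.1],"claw":0},{"angular":[0,0,0],"xyz":[0,0,0.1],"claw":0},{"angular":[0,0,0],"xyz":[0,0,0],"claw":0}])

```text
t: 21.6
eef_pos: [0.4807, 0.1626, 0.1423]
ee_rot: [3.141, -0.0, 3.065]
force: [-6.3, 1.0, 10.9]
width: 0.0004
gripper_force: 4.9
```

servo_tool(targets=[{"angular":[0,0,0],"xyz":[0,0,0.1],"claw":0},{"angular":[0,0,0],"xyz":[0,0,0.1],"claw":0},{"angular":[0,0,0],"xyz":[0,0,0],"claw":0}])

```text
t: 21.9
eef_pos: [0.4806, 0.1626, 0.14]
ee_rot: [3.142, -0.0, 3.065]
force: [-6.1, 1.5, 11.1]
width: 0.0007
gripper_force: 5.5
```

servo_tool(targets=[{"angular":[0,0,0],"xyz":[0,0,0.1],"claw":0},{"angular":[0,0,0],"xyz":[0,0,0.1],"claw":0},{"angular":[0,0,0],"xyz":[0,0,0],"claw":0}])

```text
t: 22.2
eef_pos: [0.4804, 0.1626, 0.1383]
ee_rot: [3.142, -0.001, 3.065]
force: [-9.7, 1.9, 14.3]
width: 0.0001
gripper_force: 7.3
```

servo_tool(targets=[{"angular":[0,0,0],"xyz":[0,0,0.1],"claw":0},{"angular":[0,0,0],"xyz":[0,0,0.1],"claw":0},{"angular":[0,0,0],"xyz":[0,0,0],"claw":0}])

```text
t: 22.5
eef_pos: [0.4803, 0.1626, 0.1365]
ee_rot: [3.142, -0.001, 3.065]
force: [-11.0, 1.9, 18.0]
width: 0.0003
gripper_force: 9.0
```

servo_tool(targets=[{"angular":[0,0,0],"xyz":[0,0,0.1],"claw":0},{"angular":[0,0,0],"xyz":[0,0,0],"claw":0}])

```text
t: 22.7
eef_pos: [0.4801, 0.1626, 0.1356]
ee_rot: [3.142, -0.001, 3.065]
force: [-12.4, 2.2, 18.2]
width: 0.0005
gripper_force: 9.8
```

servo_tool(targets=[{"angular":[0,0,0],"xyz":[0,0,0.1],"claw":0},{"angular":[0,0,0],"xyz":[0,0,0],"claw":0}])

```text
t: 22.9
eef_pos: [0.4801, 0.1626, 0.1347]
ee_rot: [3.142, -0.001, 3.065]
force: [-13.6, 2.1, 20.6]
width: 0.0006
gripper_force: 10.7
```

servo_tool(targets=[{"angular":[0,0,0],"xyz":[0,0,-0.2],"claw":0},{"angular":[0,0,0],"xyz":[0,0,-0.2],"claw":0},{"angular":[0,0,0],"xyz":[0,0,-0.2],"claw":0},{"angular":[0,0,0],"xyz":[0,0,0],"claw":0}])

```text
t: 23.3
eef_pos: [0.4806, 0.1626, 0.1402]
ee_rot: [3.141, -0.0, 3.065]
force: [-7.3, 0.8, 9.1]
width: 0.0003
gripper_force: 4.8
```

servo_tool(targets=[{"angular":[0,0,0],"xyz":[0,0,-0.1],"claw":0},{"angular":[0,0,0],"xyz":[0,0,-0.1],"claw":0},{"angular":[0,0,0],"xyz":[0,0,0],"claw":0}])

```text
t: 23.6
eef_pos: [0.4808, 0.1626, 0.1419]
ee_rot: [3.141, -0.0, 3.065]
force: [-4.7, 1.5, 6.5]
width: 0.0005
gripper_force: 3.2
```

servo_tool(targets=[{"angular":[0,0,0],"xyz":[0,0,-0.1],"claw":0},{"angular":[0,0,0],"xyz":[0,0,-0.1],"claw":0},{"angular":[0,0,0],"xyz":[0,0,0],"claw":0}])

```text
t: 23.9
eef_pos: [0.481, 0.1626, 0.1436]
ee_rot: [3.141, 0.0, 3.065]
force: [-2.6, 0.9, 3.0]
width: 0.0002
gripper_force: 1.7
```

servo_tool(targets=[{"angular":[0,0,0],"xyz":[0,0,-0.1],"claw":0},{"angular":[0,0,0],"xyz":[0,0,-0.1],"claw":0},{"angular":[0,0,0],"xyz":[0,0,0],"claw":0}])

```text
t: 24.2
eef_pos: [0.4812, 0.1626, 0.1455]
ee_rot: [3.142, 0.0, 3.065]
force: [-0.2, -0.3, -0.3]
width: 0.0006
gripper_force: 0.0
```

The crown now sits 13.7 mm lower at first touch (0.137 → 0.123), matching ball height + 26 mm less sag. The force dipped during the push and then rose again at the spindle's own rate, so the ball is home. Next is the lever: up, 80 mm towards the tail, then down along its arc.

servo_tool(targets=[{"angular":[0,0,0],"xyz":[0,0,-1],"claw":0},{"angular":[0,0,0],"xyz":[0,0,-2],"claw":0},{"angular":[0,0,0],"xyz":[0,0,-2],"claw":0},{"angular":[0,0,0],"xyz":[0,0,-1.5],"claw":0},{"angular":[0,0,0],"xyz":[0,0,-1],"claw":0},{"angular":[0,0,0],"xyz":[-1,0,0],"claw":0},{"angular":[0,0,0],"xyz":[-2,0,0],"claw":0},{"angular":[0,0,0],"xyz":[-2,0,0],"claw":0},{"angular":[0,0,0],"xyz":[-2,0,0],"claw":0},{"angular":[0,0,0],"xyz":[-1,0,0],"claw":0},{"angular":[0,0,0],"xyz":[0,0,0],"claw":0},{"angular":[0,0,0],"xyz":[0,0,0],"claw":0}])

```text
t: 25.4
eef_pos: [0.5603, 0.1561, 0.2198]
ee_rot: [-3.141, -0.001, 3.064]
force: [-0.3, 0.1, 0.3]
width: 0.0002
gripper_force: 0.0
```

servo_tool(targets=[{"angular":[0,0,0],"xyz":[0,0,0.5],"claw":0},{"angular":[0,0,0],"xyz":[0,0,0.5],"claw":0},{"angular":[0,0,0],"xyz":[0,0,0.5],"claw":0},{"angular":[0,0,0],"xyz":[0,0,0.5],"claw":0},{"angular":[0,0,0],"xyz":[0,0,0.3],"claw":0},{"angular":[0,0,0],"xyz":[0,0,0],"claw":0}])

```text
t: 26.0
eef_pos: [0.5605, 0.1563, 0.197]
ee_rot: [-3.141, -0.001, 3.065]
force: [-0.2, -0.4, 0.3]
width: 0.0002
gripper_force: 0.0
```

servo_tool(targets=[{"angular":[0,0,0],"xyz":[0,0,0.3],"claw":0},{"angular":[0,0,0],"xyz":[0,0,0.3],"claw":0},{"angular":[0,0,0],"xyz":[0,0,0],"claw":0}])

```text
t: 26.3
eef_pos: [0.5605, 0.1563, 0.1911]
ee_rot: [-3.141, -0.001, 3.065]
force: [-0.6, 0.4, -0.5]
width: 0.0002
gripper_force: 0.0
```

servo_tool(targets=[{"angular":[0,0,0],"xyz":[-0.05,0,0.3],"claw":0},{"angular":[0,0,0],"xyz":[-0.05,0,0.3],"claw":0},{"angular":[0,0,0],"xyz":[0,0,0],"claw":0}])

```text
t: 26.6
eef_pos: [0.5622, 0.1564, 0.1858]
ee_rot: [3.141, 0.001, 3.065]
force: [-0.3, -0.7, 4.7]
width: 0.0006
gripper_force: 2.1
```

servo_tool(targets=[{"angular":[0,0,0],"xyz":[-0.1,0,0.3],"claw":0},{"angular":[0,0,0],"xyz":[-0.1,0,0.3],"claw":0},{"angular":[0,0,0],"xyz":[-0.1,0,0.3],"claw":0},{"angular":[0,0,0],"xyz":[0,0,0],"claw":0}])

```text
t: 27.0
eef_pos: [0.5668, 0.1563, 0.1782]
ee_rot: [3.141, 0.004, 3.066]
force: [3.5, -1.9, 7.6]
width: 0.0003
gripper_force: 3.7
```

servo_tool(targets=[{"angular":[0,0,0],"xyz":[-0.1,0,0.3],"claw":0},{"angular":[0,0,0],"xyz":[-0.1,0,0.3],"claw":0},{"angular":[0,0,0],"xyz":[-0.1,0,0.3],"claw":0},{"angular":[0,0,0],"xyz":[0,0,0],"claw":0}])

```text
t: 27.4
eef_pos: [0.5712, 0.1562, 0.1701]
ee_rot: [3.14, 0.007, 3.066]
force: [6.2, -3.6, 8.4]
width: 0.0005
gripper_force: 4.6
```

servo_tool(targets=[{"angular":[0,0,0],"xyz":[-0.1,0,0.3],"claw":0},{"angular":[0,0,0],"xyz":[-0.1,0,0.3],"claw":0},{"angular":[0,0,0],"xyz":[-0.1,0,0.3],"claw":0},{"angular":[0,0,0],"xyz":[0,0,0],"claw":0}])

```text
t: 27.8
eef_pos: [0.5749, 0.1561, 0.1615]
ee_rot: [3.139, 0.008, 3.066]
force: [7.7, -2.3, 10.2]
width: 0.0001
gripper_force: 5.0
```

servo_tool(targets=[{"angular":[0,0,0],"xyz":[-0.05,0,0.3],"claw":0},{"angular":[0,0,0],"xyz":[-0.05,0,0.3],"claw":0},{"angular":[0,0,0],"xyz":[-0.05,0,0.3],"claw":0},{"angular":[0,0,0],"xyz":[0,0,0],"claw":0}])

```text
t: 28.2
eef_pos: [0.5759, 0.1564, 0.152]
ee_rot: [3.139, 0.008, 3.066]
force: [6.2, -1.1, 8.2]
width: 0.0004
gripper_force: 4.1
```

servo_tool(targets=[{"angular":[0,0,0],"xyz":[0,0,0.3],"claw":0},{"angular":[0,0,0],"xyz":[0,0,0.3],"claw":0},{"angular":[0,0,0],"xyz":[0,0,0],"claw":0}])

```text
t: 28.5
eef_pos: [0.576, 0.1566, 0.1461]
ee_rot: [3.139, 0.008, 3.066]
force: [5.7, -0.8, 8.9]
width: 0.0001
gripper_force: 4.0
```

servo_tool(targets=[{"angular":[0,0,0],"xyz":[0,0,0.2],"claw":0},{"angular":[0,0,0],"xyz":[0,0,0.2],"claw":0},{"angular":[0,0,0],"xyz":[0,0,0],"claw":0}])

```text
t: 28.8
eef_pos: [0.5761, 0.1566, 0.1422]
ee_rot: [3.139, 0.008, 3.066]
force: [6.7, -0.1, 8.3]
width: 0.0005
gripper_force: 4.2
```

servo_tool(targets=[{"angular":[0,0,0],"xyz":[0,0,0.2],"claw":0},{"angular":[0,0,0],"xyz":[0,0,0.1],"claw":0},{"angular":[0,0,0],"xyz":[0,0,0],"claw":0}])

```text
t: 29.1
eef_pos: [0.5762, 0.1566, 0.1394]
ee_rot: [3.139, 0.008, 3.066]
force: [7.6, -1.0, 8.6]
width: 0.0004
gripper_force: 4.3
```

servo_tool(targets=[{"angular":[0,0,0],"xyz":[0,0,0.1],"claw":0},{"angular":[0,0,0],"xyz":[0,0,0.1],"claw":0},{"angular":[0,0,0],"xyz":[0,0,0],"claw":0}])

```text
t: 29.4
eef_pos: [0.5762, 0.1567, 0.1381]
ee_rot: [3.139, 0.008, 3.067]
force: [3.7, -1.0, 15.0]
width: 0.0004
gripper_force: 7.2
```

servo_tool(targets=[{"angular":[0,0,0],"xyz":[0,0,0.1],"claw":0},{"angular":[0,0,0],"xyz":[0,0,0],"claw":0},{"angular":[0,0,0],"xyz":[0,0,0],"claw":0}])

```text
t: 29.7
eef_pos: [0.5761, 0.1567, 0.1375]
ee_rot: [3.138, 0.009, 3.067]
force: [2.4, -0.3, 17.3]
width: 0.0009
gripper_force: 8.7
```

servo_tool(targets=[{"angular":[0,0,0],"xyz":[0,0,-0.1],"claw":0},{"angular":[0,0,0],"xyz":[0,0,-0.1],"claw":0},{"angular":[0,0,0],"xyz":[0,0,0],"claw":0}])

```text
t: 30.0
eef_pos: [0.576, 0.1567, 0.1386]
ee_rot: [3.138, 0.008, 3.066]
force: [5.4, -0.3, 9.3]
width: 0.0006
gripper_force: 4.7
```

servo_tool(targets=[{"angular":[0,0,0],"xyz":[0,0,-0.1],"claw":0},{"angular":[0,0,0],"xyz":[0,0,-0.1],"claw":0},{"angular":[0,0,0],"xyz":[0,0,0],"claw":0}])

```text
t: 30.3
eef_pos: [0.5746, 0.1565, 0.1393]
ee_rot: [3.139, 0.005, 3.066]
force: [3.3, -0.4, 5.3]
width: 0.0002
gripper_force: 3.1
```

The firm stop is felt at the predicted height (15–17 N). Retreat clear and take a last look.

servo_tool(targets=[{"angular":[0,0,0],"xyz":[0,0,-0.3],"claw":0},{"angular":[0,0,0],"xyz":[0,0,-1],"claw":0},{"angular":[0,0,0],"xyz":[0,0,-2],"claw":0},{"angular":[0,0,0],"xyz":[0,0,-2.5],"claw":0},{"angular":[0,0,0],"xyz":[0,0,-2.5],"claw":0},{"angular":[0,0,0],"xyz":[0,0,-2.5],"claw":0},{"angular":[0,0,0],"xyz":[1,0,-1],"claw":0},{"angular":[0,0,0],"xyz":[1,0,0],"claw":0},{"angular":[0,0,0],"xyz":[1,0,0],"claw":0},{"angular":[0,0,0],"xyz":[0,0,0],"claw":0},{"angular":[0,0,0],"xyz":[0,0,0],"claw":0}])

```text
t: 31.4
eef_pos: [0.5416, 0.1578, 0.2548]
ee_rot: [-3.141, -0.001, 3.066]
force: [0.7, 0.6, 0.1]
width: 0.0005
gripper_force: 0.0
```

```bash
python3 - <<'E'
from h import *
S=grab('scene');W=grab('wrist')
a=cv2.resize(S['color'][120:280,220:380],(400,400),interpolation=cv2.INTER_CUBIC)
b=cv2.resize(W['color'][:384,100:400],None,fx=400/300,fy=400/300,interpolation=cv2.INTER_CUBIC)[:400]
cv2.imwrite('pics/s7.png',np.hstack([a,b[:, :400]]))
p=proj(S,(.48,.162,.1233));print('crown S expect',(p[0]-220)*2.5,(p[1]-120)*2.5)
E
```

```text
crown S expect 266.98131380511086 162.15890433656483
```

View pics/s7.png

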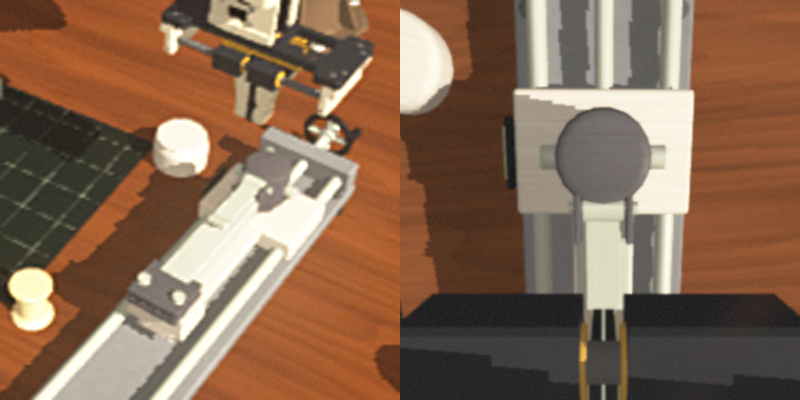

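The lever lies flat on the bar in scene crop (235,200), the crown is at (268,160) as expected (267,162), and the heel is in the cradle. Nothing touches the robot, so I'm handing in.

```bash
python3 -c "
from h import *
print(order.job_done())"
```

```text
the job is handed in; nothing more can be done
None
```

The coupler grip is hitched: the ball is home, the lever was then pressed to its firm stop, and the arm is clear. The job went in at about 31 s of 64, the hardest vertical push was about 21 N (about 25 N with sideways drag), and no verdict came back.

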